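Slide a brass plate out from under a scanner and view it on a tilting tray

TASK

The brass plate lies flush between low guide rails under the white scanning head, where it cannot be gripped: reach in at a slant to its far end without knocking the head, slide the plate toward the front until it clearly overhangs the front edge of the base (but does not tip off), then pinch the overhanging part and lift the plate away. Lay it flat on the two rubber ribs of the tilting tray, lengthwise between the blue end stops, and let go. Then raise the tray by its black handle bar to about 30 degrees, hold it there for two seconds so that light rakes over the plate, lower it gently until it is fully down with the plate still in it, and let go, leaving the other things on the bench undisturbed.

Things in the scene. Friction and masses are not known exactly. Their poses are not given: they have to be found in the camera images.
- plate_centre (a point): Centre of the loose brass plate, 100 x 50 x 5 mm (120 g, give or take 30 percent), half-way up. x along its length, y along its width, z up. It starts flat on the measuring base's table between two rails, its length along the base's x, its front end (-x) 9 to 21 mm behind the front edge.
- plate: The same brass plate; origin at the centre of its underside, axes as for plate_centre.
- base_edge (a point): Middle of the front top edge of the grey measuring base, on its table surface, 50 mm above the bench. x points from this edge back under the head, y along the edge, z up; the front faces the robot's right (x points along world +y, turned up to 20 degrees). The table is 145 mm deep and 110 mm wide; before the edge there is only the bench, 50 mm lower.
- scan_base: The grey measuring base, fixed. Origin on the bench, 72.5 mm behind base_edge, same axes. In base_edge x, y: two rails 5 mm high (flush with the plate's top) run from x 0 to 90 mm at y 27 to 41 mm either side (54 mm channel); behind 90 mm the table is flat and the plate's rear end is open; columns 16 x 14 mm stand in the rear corners, x 129 to 145 mm, y 41 to 55 mm either side.
- scan_head: White scanning head, a box 87 x 112 x 44 mm fixed on the columns over the base. Origin on its underside, 72.5 mm behind base_edge and 185 mm above the table (235 mm above the bench). It covers base_edge x from 58 to 145 mm, so the plate's rear end is reached only with the tool tilted about 40 to 45 degrees, its tips pointing down and in under the head.
- tray_stand: Dark stand of the tilting tray, fixed to the bench: base plate 136 x 108 x 8 mm. Origin on the bench under the middle of the tray; x points from the handle to the hinge (away from the robot, turned up to 12 degrees).
- tray_bed (a point): Middle of the tray's bed, on top of its two black rubber ribs, 47 mm above the bench when down; x toward the hinge, z out of the tray; turns with it. Ribs 112 mm long, 10 mm wide, 14 mm off the middle either side, 12 mm above the white floor (124 x 82 mm), so fingers fit down beside the plate. Blue end stops at x = +-56 mm, 9 mm higher than the ribs. The plate belongs centred here, length along x.
- tray_handle (a point): Centre of the tray's black round handle bar, 12 mm thick, 76 mm long along the tray's y, 48.5 mm above the bench when down; held by two thin arms 34 mm off the middle either side. It lies 165 mm in front of and 16 mm above the hinge axis; 32 mm gap between bar and tray edge. The bar can turn between the fingers.
- tray_hinge (a point): Point on the tray's hinge axis (along its y), at the tray's rear, 32.5 mm above the bench.
- tray (a joint): Tray angle in rad: 0 = down, level; grows to 1.0 as the front (handle) is raised about the rear hinge. The tray (about 0.35 kg) falls back under its own weight if let go.
- eyepiece: Bystander: black eyepiece standing upright, 49 mm wide, 60 mm high; origin under its centre. To be left alone.
- tissue_box: Bystander: white and teal box 95 x 62 x 21 mm lying flat in front of the fixtures; origin under its centre. To be left alone.
- tape: Bystander: yellow roll of tape lying flat, 57 mm wide, 19 mm high; origin under its centre. To be left alone.
- oil_dropper: Bystander: small brown dropper bottle, 29 mm wide, 86 mm high; origin under its centre. To be left alone.
Mind the look-alikes: they are no part of the job. Of the things that look like the plate, the larger one is meant.

How it is judged:
By the outcome, as a careful person would: the job done as asked, in the order asked, and still so for the second after the job is handed in, with the robot touching nothing.
It also fails if it takes over 72 s, if anything falls off the work surface, if the arm or the gripper's body presses on something with over 40 N, if the wrist force passes 120 N, or if a joint passes its speed limit or range.

ROBOT

A 7-joint arm with a two-finger parallel gripper is mounted at the origin on the work surface; the furniture and walls round the work are solid. World frame = base frame: x ahead of the robot, y to its left, z up, the work surface at z = 0. Lengths are in m, angles in rad, forces in N, time in s.
With the tool pointing down it reaches from about 0.425 to 0.925 m from the base axis. Payload 6.8 kg.
Tool frame: the origin (TCP) lies between the finger pads; the fingertips stand 22 mm ahead of it and the grasp point (between the pads) lies 3 mm ahead of it; z points along the fingers, y is the direction in which the jaws open and shut (so a half turn about z gives the same grasp; the last joint's range is limited). The gripper opens to 85 mm and grips with 20 to 120 N. Pads are 22 mm wide; open, the fingers measure 114 mm over their backs; the gripper's body (76 mm by 85 mm) begins 54 mm behind the grasp point. The pads swing forward as they close: fully open they stand 13 mm farther back than shut.
Start: joints at [-0.108, 0.477, 0.022, 1.555, -0.011, 1.109, -0.083], TCP at [0.675, 0, 0.253] pointing down, gripper open.
Joint ranges: [-2.96, 2.96], [-0.34, 2.1], [-1.41, 1.46], [0.24, 2.44], [-1.37, 4.51], [0.17, 1.92], [-2.96, 2.96]. Speed limits (rad/s): [2.39, 2.39, 3.14, 3.14, 3.14, 3.14, 3.14].

INTERFACE

Orientations are given as a unit quaternion [w, x, y, z].
In Python, from station import bot gives the robot as it stands. The module is installed in compiled form; this text tells all that it offers.
- The arm moves only by the tool drive_tool, never from a script. Its argument "series" is one flat list of numbers, 7 for each row, row after row: the opening, from -1 (shut) to 1 (fully open), then the shift along the tool's x, y, z in mm, then the turn, a rotation vector about the tool's x, y, z in rad. In form: [jaw, x, y, z, wx, wy, wz, jaw, x, y, z, wx, wy, wz, ...]. A call has 1 to 12 rows; each row shifts and turns the commanded pose from where the row before left it, along the tool's axes as they then stand; what a row does not reach is not made up. A row lasts 1/8 s, in which the tool goes at most 62.5 mm and 10.7 degrees, less where a joint would pass 70% of its speed; a pose out of reach is approached as far as the arm can. A call with a gripper value outside its range is refused whole. The fingers move at their own pace and stop on an object; "force" is the grip in N (left out, the last holds). Time passes only in rows, so rows that do not move let the fingers close. It gives the time, the measured TCP pose, the force and the opening at its end, in the units of the state.
- bot.get_obs(): the state, without advancing time (a new reading comes with each control period).
- bot.read_camera(name): name is "scene" or "side" or "wrist"; returns a dict with "pixels" (420x560x3 uint8, blue, green, red), "camera_matrix" (3x3 intrinsics, pixels), "rvec" (rotation vector, rad) and "tvec" (3), from world to camera coordinates, as OpenCV has them. Camera axes: x right, y down, z forward; pixel columns grow to the right and rows downward; lengths in m; the calibration is good to about 2 mm. A picture is of the moment at which its call begins. There is no depth.
- bot.hand_in(): hands the job in, once; it reports no verdict.
The state is a dict: "t": time; "q": joint angles; "joint_vel": joint speeds; "joint_torque": joint torques, N m; "eef_pos": TCP position; "tool_rot": TCP orientation; "contact_force": force on the tool from outside, world axes, zero at the start; "torque": the same for the moment, N m; "gripper_width": opening from 0.0 (shut) to 1.0 (fully open).
Only numpy, scipy, OpenCV 4.12 (cv2) and the standard library are available. Lean on these libraries where they do the work, as an engineer would, in place of code of your own. Each camera call takes 0.05 s, during which the arm holds its last target. There are 200 camera calls.

## Working session

There is one attempt and no reset: what is moved stays moved. The work goes in short steps, Python scripts to look and compute and a tool call to move; the robot and the scene stay as the last step left them, time stands still between calls to the robot, and variables do not carry over. Pictures are saved under pics/ and viewed, about 8 in all and at most 12, crops included, and the job is handed in when it is done.

Besides the shell and the picture viewer there is one more tool, called after "Call:" as a command line: name --argument value ..., lists and objects as JSON in quotes. drive_tool: Moves the arm, as the interface text tells. Its arguments: {"type":"object","properties":{"series":{"type":"array"},"force":{"type":"number"}},"required":["series"]}

```bash
mkdir -p pics; cat > h.py <<'E'
import numpy as np, cv2
from station import bot
from scipy.spatial.transform import Rotation as R
def snap(cam,fn):
    d=bot.read_camera(cam); cv2.imwrite('pics/'+fn+'.png',d['pixels']); np.savez('pics/'+fn+'.npz',K=d['camera_matrix'],r=d['rvec'],t=d['tvec']); return d['pixels']
def cam(fn):
    d=np.load('pics/'+fn+'.npz'); return d['K'],R.from_rotvec(d['r'].ravel()).as_matrix(),d['t'].ravel()
def px(fn,u,v,z):
    K,Rm,t=cam(fn); c=-Rm.T@t; r=Rm.T@np.linalg.inv(K)@[u,v,1]; return c+r*(z-c[2])/r[2]
def proj(fn,P):
    K,Rm,t=cam(fn); p=(np.atleast_2d(P)@Rm.T+t)@K.T; return p[:,:2]/p[:,2:]
def quat(o): q=o['tool_rot']; return R.from_quat([q[1],q[2],q[3],q[0]])
E
python3 - <<'E'
from h import *
a=snap('scene','s0');b=snap('side','d0');c=snap('wrist','w0')
for f in('s0','d0','w0'):
    K,Rm,t=cam(f);print(f,(-Rm.T@t).round(3),Rm[2].round(2),K[0,0])
print(bot.get_obs())
cv2.imwrite('pics/s0b.png',cv2.resize(a,(800,600)))
cv2.imwrite('pics/d0b.png',cv2.resize(b,(800,600)))
E
```

```text
s0 [-0.31  -0.747  0.829] [ 0.61  0.59 -0.53] 443.2908934189506
d0 [ 0.167 -0.713  1.035] [ 0.23  0.61 -0.76] 509.5516794565434
w0 [0.674 0.072 0.374] [-0.   -0.28 -0.96] 319.5032906104214
{'t': 0.15, 'q': array([-0.10813604,  0.47764819,  0.02238461,  1.55618973, -0.0114862 ,
        1.10929731, -0.08309949]), 'joint_vel': array([-0.00155962, -0.00245014, -0.00072452, -0.00431693,  0.00030596,
        0.00039268,  0.00117227]), 'joint_torque': array([ 1.55385478e-03, -5.96924365e+01,  1.60940632e+00, -2.81490952e+01,
        1.26662746e-02,  6.56643446e-03,  5.58682734e-05]), 'eef_pos': array([ 6.74589321e-01, -5.24873095e-06,  2.52538934e-01]), 'tool_rot': array([-4.52057023e-04,  7.07097012e-01,  7.07116197e-01, -5.43545500e-04]), 'contact_force': array([ 0.78603481,  1.03078751, -0.63032016]), 'torque': array([-0.00013655,  0.02496864, -0.00783785]), 'gripper_width': 0.9995280256750362}
```

View pics/s0b.png

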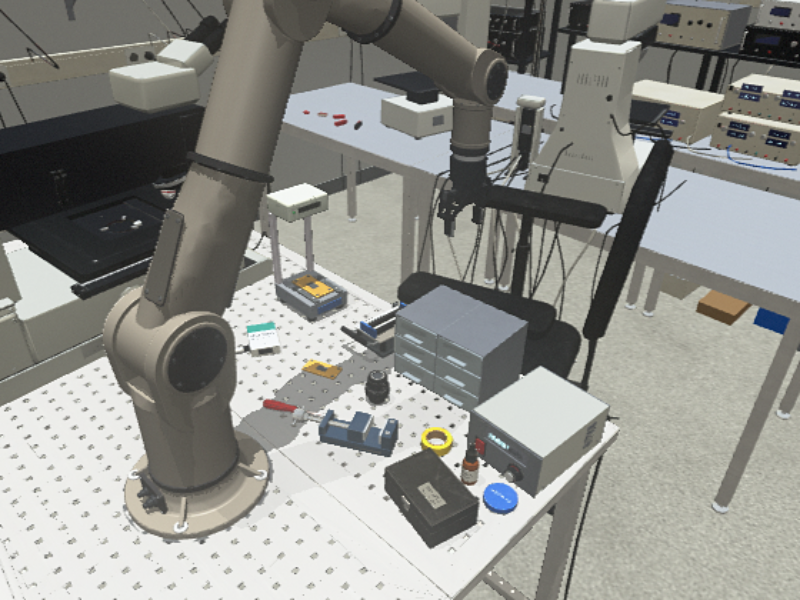

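View pics/d0b.png

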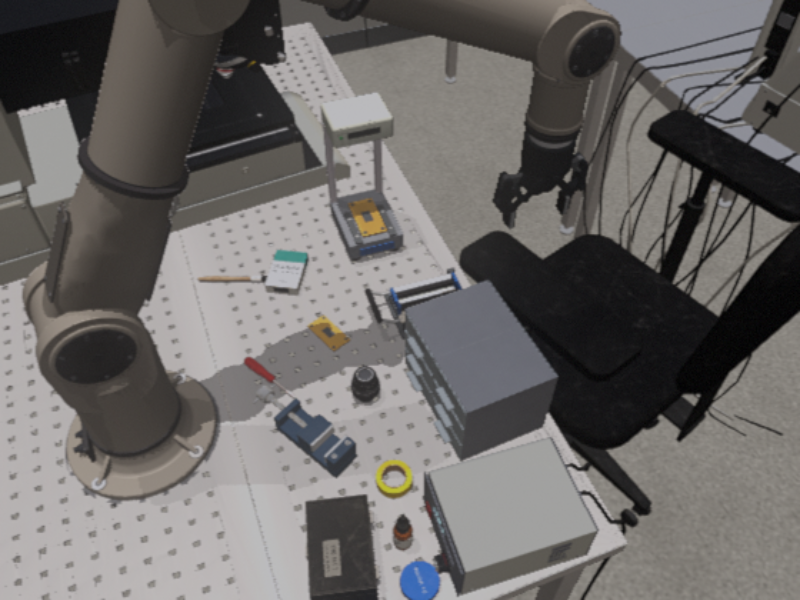

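The scene shows the measuring base (side view about 365,220), the tray (about 420,295) beside the drawer cabinet, and a smaller plate look-alike (330,330). Next I'll crop closer.

```bash
python3 - <<'E'
from h import *
b=cv2.imread('pics/d0.png'); s=cv2.imread('pics/s0.png')
# side crop: cols 215-335 rows 60-240 
c1=cv2.resize(b[60:240,215:335],(400,600),interpolation=cv2.INTER_CUBIC)
c2=cv2.resize(s[125:260,180:300],(400,450),interpolation=cv2.INTER_CUBIC)
c2=cv2.copyMakeBorder(c2,0,150,0,0,cv2.BORDER_CONSTANT)
cv2.imwrite('pics/c0.png',np.hstack([c1,c2]))
w=cv2.imread('pics/w0.png');cv2.imwrite('pics/w0b.png',cv2.resize(w,(800,600)))
E
```

```text
(no output)
```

View pics/c0.png

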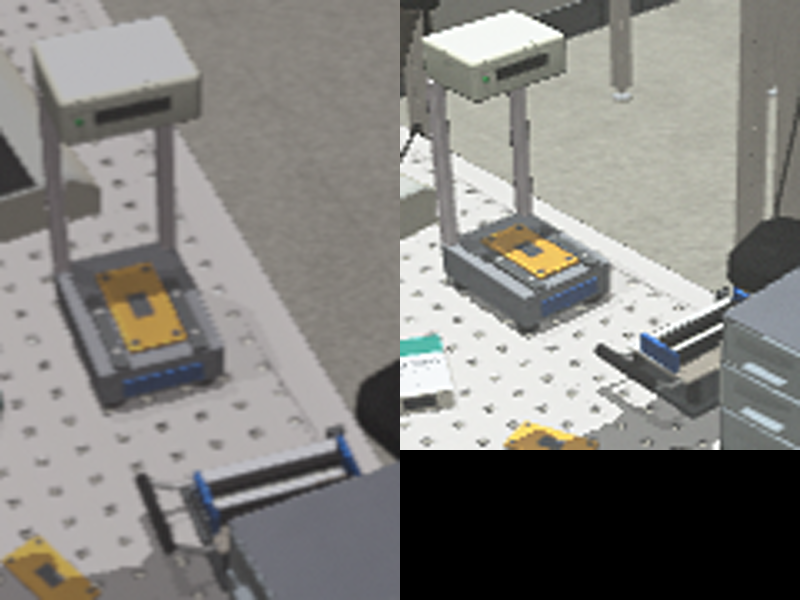

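View pics/w0b.png

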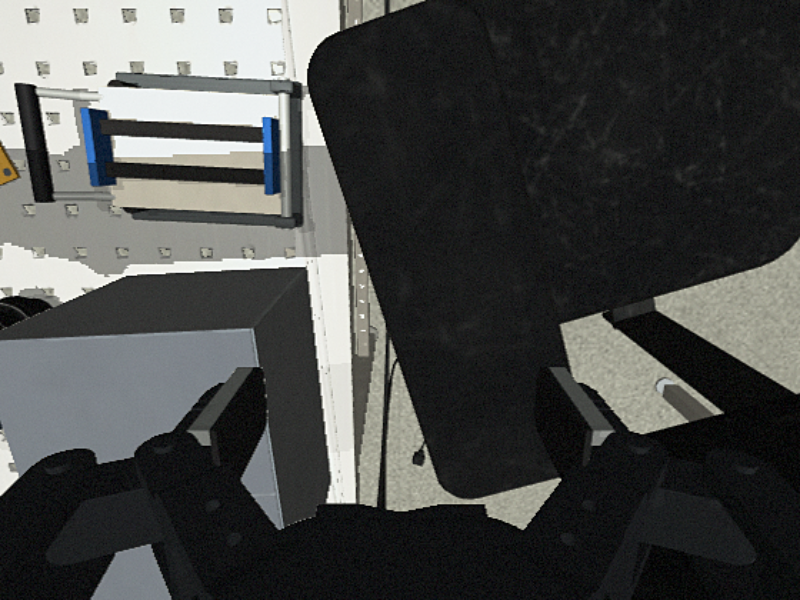

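In the crop, the plate's corners are at about (135,352), (187,338), (150,262) and (97,270). In the wrist view the tray is seen whole: handle (34,143), stops (95,147) and (271,155). Next I'll turn these into positions.

```bash
python3 - <<'E'
from h import *
print('side plate')
S=lambda u,v:(215+u*.3,60+v*.3)
for p in[(135,352),(187,338),(150,262),(97,270)]: print(px('d0',*S(*p),.055).round(4))
print('scene plate')
S2=lambda u,v:(180+(u-400)*.3,125+v*.3)
for p in[(545,278),(580,263),(522,226),(483,238)]: print(px('s0',*S2(*p),.055).round(4))
print('head bottom front corners z.235'); 
for p in[(75,143),(200,121)]: print(px('d0',*S(*p),.235).round(4))
for p in[(477,100),(565,73)]: print(px('s0',*S2(*p),.235).round(4))
W=lambda u,v:(u*.7,v*.7)
print('tray')
for n,p,z in[('hA',(25,84),.0485),('hB',(43,202),.0485),('h',(34,143),.0485),('rib1a',(108,127),.047),('rib1b',(262,132),.047),('rib2a',(112,170),.047),('rib2b',(264,174),.047),('stopL',(95,147),.056),('stopR',(271,155),.056)]: print(n,px('w0',*W(*p),z).round(4))
E
```

```text
side plate
[0.4667 0.2412 0.055 ]
[0.5122 0.2411 0.055 ]
[0.5156 0.3407 0.055 ]
[0.4697 0.3476 0.055 ]
scene plate
[0.466  0.2372 0.055 ]
[0.5097 0.2348 0.055 ]
[0.5153 0.3336 0.055 ]
[0.4706 0.3421 0.055 ]
head bottom front corners z.235
[0.4444 0.2945 0.235 ]
[0.5421 0.2853 0.235 ]
[0.4439 0.2969 0.235 ]
[0.544  0.2871 0.235 ]
tray
hA [0.4274 0.1171 0.0485]
hB [0.4226 0.0407 0.0485]
h [0.4251 0.0802 0.0485]
rib1a [0.4763 0.0907 0.047 ]
rib1b [0.5802 0.0877 0.047 ]
rib2a [0.4741 0.0625 0.047 ]
rib2b [0.5792 0.0601 0.047 ]
stopL [0.4709 0.0776 0.056 ]
stopR [0.5875 0.0727 0.056 ]
```

Tray: bed centre ≈ (0.527, 0.0755), yaw ≈ −0.045; handle ≈ (0.425, 0.080). The plate centre is ≈ (0.491, 0.288) with yaw ≈ −0.06. Next I'll move to look at the base from near.

Call:
drive_tool --series '[-1,50,0,0,0,0,0,-1,50,0,0,0,0,0.06,-1,50,-10,0,0,0,0,-1,0,-60,0,0,0,0,-1,0,-60,0,0,0,0,-1,0,-55,0,0,0,0,-1,0,0,0,0,0,0,-1,0,0,0,0,0,0]' --force 60

```text
t: 1.15
eef_pos: [0.494, 0.161, 0.2537]
tool_rot: [0.0, 0.728, 0.686, 0.001]
contact_force: [0.1, 0.1, -0.1]
gripper_width: -0.0
```

```bash
python3 - <<'E'
from h import *
w=snap('wrist','w1'); cv2.imwrite('pics/w1b.png',cv2.resize(w,(800,600)))
o=bot.get_obs();print(o['t'],o['eef_pos'],o['tool_rot'],o['q'])
E
```

```text
1.2 [0.49457861 0.16095478 0.25363115] [3.22961823e-04 7.28225457e-01 6.85337324e-01 5.75703954e-04] [-0.40201989  0.223442   -0.03807783  1.92132008  0.01035799  0.99571654
 -0.50543709]
```

View pics/w1b.png

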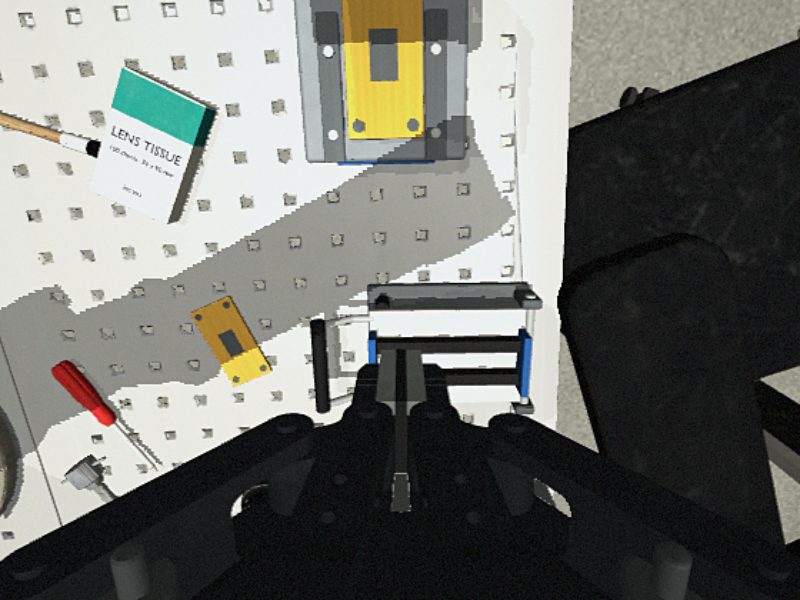

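The close view shows the base's front edge from (306,160) to (466,158), the plate's front corners at (345,138) and (425,138), the handle bar from (318,320) to (324,411), the stops at x≈373 and 524, and the rib at y≈343.

```bash
python3 - <<'E'
from h import *
W=lambda u,v:(u*.7,v*.7)
for n,p,z in[('edgeL',(306,160),.05),('edgeR',(466,158),.05),('plFL',(345,138),.055),('plFR',(425,138),.055),('plL0',(343,2),.055),('plR0',(421,2),.055),('hA',(318,320),.0485),('hB',(324,411),.0485),('stopLin',(376,333),.056),('stopRin',(520,333),.056),('rib1a',(378,343),.047),('rib1b',(518,345),.047),('trayFL',(370,288),.035),('trayBL',(528,306),.035),('tissue',(215,100),.02),('tissue2',(170,222),.02)]: print(n,px('w1',*W(*p),z).round(4))
E
```

```text
edgeL [0.4337 0.2344 0.05  ]
edgeR [0.5431 0.2293 0.05  ]
plFL [0.4622 0.2468 0.055 ]
plFR [0.5154 0.2437 0.055 ]
plL0 [0.4683 0.3262 0.055 ]
plR0 [0.5164 0.3234 0.055 ]
hA [0.429  0.1176 0.0485]
hB [0.4253 0.0396 0.0485]
stopLin [0.4728 0.1074 0.056 ]
stopRin [0.5805 0.101  0.056 ]
rib1a [0.473  0.0954 0.047 ]
rib1b [0.5814 0.0874 0.047 ]
trayFL [0.4692 0.1367 0.035 ]
trayBL [0.5918 0.1147 0.035 ]
tissue [0.3671 0.2798 0.02  ]
tissue2 [0.3171 0.1946 0.02  ]
```

Call:
drive_tool --series '[-1,0,-9.5,0,0,0,-0.014,-1,0,0,0,0,0.164,0,-1,0,0,0,0,0.164,0,-1,0,0,0,0,0.164,0,-1,0,0,0,0,0.164,0,-1,0,0,0,0,0.164,0,-1,0,0,40,0,0,0,-1,0,0,40,0,0,0,-1,0,0,0,0,0,0]'

```text
t: 2.33
eef_pos: [0.485, 0.2218, 0.197]
tool_rot: [-0.277, 0.663, 0.634, 0.287]
contact_force: [0.7, -0.9, 0.2]
gripper_width: 0.002
```

```bash
cat >> h.py <<'E'
E0=np.array([.4884,.2319,.05]);bx=np.array([.047,.9989,0]);bx/=np.linalg.norm(bx);by=np.array([-bx[1],bx[0],0])
def rep():
    o=bot.get_obs();M=quat(o).as_matrix();p=o['eef_pos'];d=p-E0
    print('t',o['t'],'tcp',p.round(4),'z',M[:,2].round(3),'y',M[:,1].round(3),'F',o['contact_force'].round(1))
    c=d+.022*M[:,2]-.011*M[:,0]; print('corner base',(c@bx*1e3).round(1),(c@by*1e3).round(1),(c[2]*1e3).round(1),'q',o['q'].round(2))
    return o,M
E
python3 -c "
from h import *
rep()"
```

```text
t 2.325 tcp [0.485  0.2218 0.197 ] z [ 0.028  0.731 -0.682] y [ 0.999 -0.043 -0.004] F [ 0.7 -0.9  0.2]
corner base -1.7 3.0 123.9 q [ 0.04  0.38 -0.2   2.14 -1.12  0.83  0.7 ]
```

Call:
drive_tool --series '[-1,-2.6,3.5,30,0,0,0,-1,0,0,45,0,0,0,-1,0,0,45,0,0,0,-1,0,0,36,0,0,0,-1,0,0,15,0,0,0,-1,0,0,0,0,0,0,-1,0,0,0,0,0,0]'

```text
t: 3.2
eef_pos: [0.4968, 0.3419, 0.0806]
tool_rot: [-0.275, 0.664, 0.633, 0.289]
contact_force: [-0.5, -0.2, 0.3]
gripper_width: -0.001
```

```bash
python3 - <<'E'
from h import *
rep()
a=snap('scene','s2');b=snap('side','d2')
c1=cv2.resize(b[90:190,210:310],(400,400),interpolation=cv2.INTER_CUBIC)
c2=cv2.resize(a[170:240,180:250],(400,400),interpolation=cv2.INTER_CUBIC)
cv2.imwrite('pics/c2.png',np.hstack([c1,c2]))
E
```

```text
t 3.2 tcp [0.4968 0.3419 0.0806] z [ 0.036  0.73  -0.683] y [ 0.999 -0.048  0.001] F [-0.5 -0.2  0.3]
corner base 118.8 -3.3 7.5 q [ 0.06  0.69 -0.53  2.1  -1.35  0.44  0.9 ]
```

View pics/c2.png

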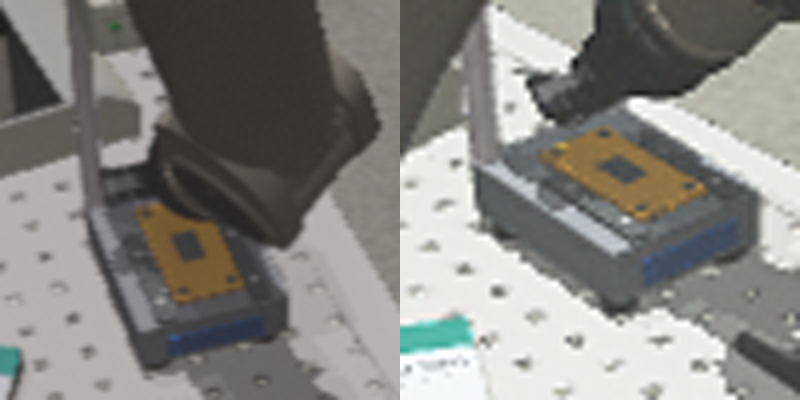

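The tool is under the head and above the table behind the plate's rear end, but joint 5 is nearly at its limit. I'll ease the tilt slightly and go on down.

Call:
drive_tool --series '[-1,1.5,-3,0.5,0,-0.06,0,-1,0,0,3,0,0,0,-1,0,0,3,0,0,0,-1,0,0,0,0,0,0,-1,0,0,0,0,0,0]'

```text
t: 3.92
eef_pos: [0.4931, 0.3482, 0.0762]
tool_rot: [-0.256, 0.672, 0.641, 0.268]
contact_force: [0.5, 0.3, -0.0]
gripper_width: 0.002
```

```bash
python3 - <<'E'
from h import *
rep()
E
```

```text
t 3.925 tcp [0.4931 0.3482 0.0762] z [ 0.032  0.688 -0.725] y [ 0.999 -0.047 -0.001] F [ 0.5  0.3 -0. ]
corner base 123.6 0.8 2.7 q [-0.    0.66 -0.5   2.09 -1.3   0.41  0.81]
```

Call:
drive_tool --series '[-1,-0.8,0,0.9,0,0,0,-1,-3.63,0,-3.44,0,0,0,-1,-3.63,0,-3.44,0,0,0,-1,-2.9,0,-2.75,0,0,0,-1,-2.9,0,-2.75,0,0,0,-1,-2.9,0,-2.75,0,0,0,-1,-2.9,0,-2.75,0,0,0,-1,0,0,0,0,0,0]'

```text
t: 4.92
eef_pos: [0.4919, 0.3223, 0.0753]
tool_rot: [-0.256, 0.672, 0.641, 0.268]
contact_force: [1.2, -0.5, 0.6]
gripper_width: -0.001
```

```bash
python3 - <<'E'
from h import *
rep()
E
```

```text
t 4.925 tcp [0.4919 0.3223 0.0753] z [ 0.032  0.688 -0.725] y [ 0.999 -0.047  0.   ] F [ 1.2 -0.5  0.6]
corner base 97.6 0.8 1.8 q [ 0.04  0.65 -0.48  2.11 -1.28  0.43  0.83]
```

Call:
drive_tool --series '[-1,-2.9,0,-2.75,0,0,0,-1,-2.9,0,-2.75,0,0,0,-1,-2.9,0,-2.75,0,0,0,-1,-2.9,0,-2.75,0,0,0,-1,-2.9,0,-2.75,0,0,0,-1,-2.9,0,-2.75,0,0,0,-1,0,0,0,0,0,0]'

```text
t: 5.8
eef_pos: [0.4908, 0.2983, 0.0752]
tool_rot: [-0.256, 0.672, 0.641, 0.268]
contact_force: [0.5, -0.1, 0.7]
gripper_width: 0.003
```

```bash
python3 - <<'E'
from h import *
rep()
a=snap('scene','s3');b=snap('side','d3')
c1=cv2.resize(b[100:200,210:310],(400,400),interpolation=cv2.INTER_CUBIC)
c2=cv2.resize(a[170:240,180:250],(400,400),interpolation=cv2.INTER_CUBIC)
cv2.imwrite('pics/c3.png',np.hstack([c1,c2]))
E
```

```text
t 5.8 tcp [0.4908 0.2983 0.0752] z [ 0.032  0.688 -0.725] y [ 0.999 -0.047 -0.   ] F [ 0.5 -0.1  0.7]
corner base 73.6 0.7 1.7 q [ 0.07  0.65 -0.47  2.13 -1.26  0.46  0.84]
```

View pics/c3.png

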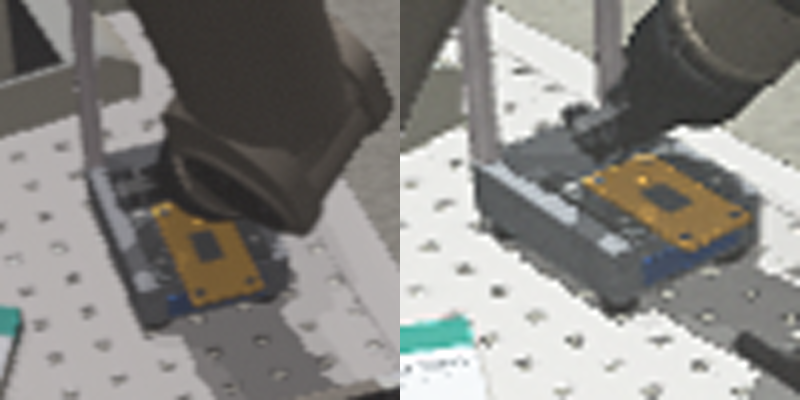

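```bash
python3 - <<'E'
from h import *
for f,u,v in[('d3',210+195*.25,100+305*.25),('d3',210+265*.25,100+285*.25),('s3',180+290*.175,170+248*.175),('s3',180+350*.175,170+213*.175)]:
    p=px(f,u,v,.053)-E0; print(f,(p@bx*1e3).round(1),(p@by*1e3).round(1))
E
```

```text
d3 -31.6 25.1
d3 -28.6 -25.4
s3 -33.3 21.8
s3 -26.4 -27.7
```

Call:
drive_tool --series '[-1,-2.9,0,-2.75,0,0,0,-1,0,0,0,0,0,0,-1,4.35,0,4.13,0,0,0,-1,0,0,-30,0,0,0,-1,0,0,-40,0,0,0,-1,0,0,-40,0,0,0,-1,0,0,-40,0,0,0,1,0,0,0,0,-0.14,0,1,0,0,0,0,-0.14,0,1,0,0,0,0,-0.14,0,1,0,0,0,0,-0.14,0,1,0,0,0,0,0,0]'

```text
t: 7.4
eef_pos: [0.4855, 0.2017, 0.1848]
tool_rot: [-0.069, 0.717, 0.69, 0.073]
contact_force: [0.1, -0.4, 0.5]
gripper_width: 0.998
```

```bash
python3 - <<'E'
from h import *
o,M=rep()
w=snap('wrist','w4'); cv2.imwrite('pics/w4b.png',w[0:420])
tgt=E0-.02*bx; tgt[2]=.12
print('delta tool mm',(M.T@(tgt-o['eef_pos'])*1e3).round(1))
E
```

```text
t 7.4 tcp [0.4855 0.2017 0.1848] z [ 0.009  0.201 -0.98 ] y [ 0.999 -0.038  0.002] F [ 0.1 -0.4  0.5]
corner base -36.7 1.4 111.0 q [-0.36  0.29 -0.05  2.03 -0.25  0.75 -0.27]
delta tool mm [-2.9  1.4 65.6]
```

View pics/w4b.png

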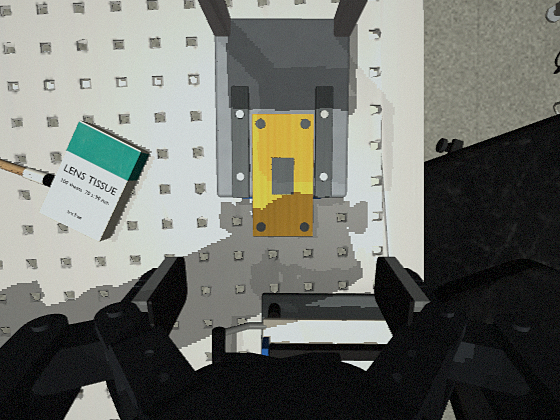

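The plate now overhangs straight: front corners (253,236) and (314,236), rear corners (252,114) and (312,114), base edge at row ≈197. Computing.

```bash
python3 - <<'E'
from h import *
for n,u,v,z in[('FL',253,236,.055),('FR',314,236,.055),('RL',252,114,.055),('RR',312,114,.055),('eL',217,197,.05),('eR',346,197,.05)]:
    P=px('w4',u,v,z);p=P-E0; print(n,P.round(4),(p@bx*1e3).round(1),(p@by*1e3).round(1))
E
```

```text
FL [0.4628 0.1995 0.055 ] -33.6 24.1
FR [0.5136 0.1976 0.055 ] -33.1 -26.7
RL [0.4663 0.2991 0.055 ] 66.1 25.3
RR [0.5147 0.2973 0.055 ] 66.6 -23.2
eL [0.4335 0.2328 0.05  ] -1.7 54.9
eR [0.5419 0.2288 0.05  ] -0.6 -53.6
```

Call:
drive_tool --series '[1,-2.9,1.4,40,0,0,0,1,0,0,25.6,0,0,0,1,-5.8,0,28.5,0,0,0,1,-5.8,0,28.5,0,0,0,1,0,0,0,0,0,0,1,0,0,0,0,0,0]' --force 60

```text
t: 8.2
eef_pos: [0.4884, 0.2065, 0.0615]
tool_rot: [-0.069, 0.72, 0.686, 0.073]
contact_force: [-0.3, -0.9, -0.5]
gripper_width: 1.001
```

```bash
python3 - <<'E'
from h import *
o,M=rep(); d=o['eef_pos']-E0; print(d@bx,d@by)
E
```

```text
t 8.2 tcp [0.4884 0.2065 0.0615] z [ 0.01   0.199 -0.98 ] y [ 0.999 -0.048  0.   ] F [-0.3 -0.9 -0.5]
corner base -31.8 -1.2 -12.2 q [-0.34  0.5  -0.09  2.09 -0.3   0.48 -0.21]
-0.025364529077781608 -0.0012169230014604238
```

Call:
drive_tool --series '[1,4.4,-1,0.9,0,0,0,1,0,0,0,0,0,0,-1,0,0,0,0,0,0,-1,0,0,0,0,0,0,-1,0,0,0,0,0,0,-1,0,0,0,0,0,0,-1,0,0,0,0,0,0,-1,0,0,0,0,0,0]' --force 60

```text
t: 9.2
eef_pos: [0.4872, 0.2121, 0.0615]
tool_rot: [-0.069, 0.72, 0.687, 0.072]
contact_force: [-1.5, -1.2, 5.9]
gripper_width: 0.56
```

```bash
python3 - <<'E'
from h import *
o,M=rep(); d=o['eef_pos']-E0; print(d@bx,d@by,o['gripper_width'])
u=np.array([0,0,60.]); print(M.T@u, M.T@np.array([0,-60,0.]))
E
```

```text
t 9.2 tcp [0.4872 0.2121 0.0615] z [ 0.009  0.199 -0.98 ] y [ 0.999 -0.046  0.   ] F [-1.5 -1.2  5.9]
corner base -26.2 0.3 -12.3 q [-0.35  0.5  -0.09  2.09 -0.3   0.48 -0.22]
-0.019791038108053223 0.00026225006968670324 0.560207762705833
[ 1.19349711e+01  1.32399520e-02 -5.88009888e+01] [-58.73874633   2.76267575 -11.92171558]
```

Call:
drive_tool --series '[-1,3,0,-14.7,0,0,0,-1,3,0,-14.7,0,0,0,-1,-22.4,1.4,-40,0,0,0,-1,-22.4,1.4,-40,0,0,0,-1,0,0,0,-0.0348,0,0.1714,-1,0,0,0,-0.0348,0,0.1714,-1,0,0,0,-0.0348,0,0.1714,-1,0,0,0,-0.0348,0,0.1714,-1,0,0,0,-0.0348,0,0.1714,-1,0,0,0,-0.0348,0,0.1714,-1,0,0,0,-0.0348,0,0.1714,-1,0,0,0,-0.0348,0,0.1714]'

```text
t: 10.7
eef_pos: [0.487, 0.1524, 0.1614]
tool_rot: [-0.006, 0.993, 0.059, 0.1]
contact_force: [-0.8, -0.0, -1.1]
gripper_width: 0.562
```

Call:
drive_tool --series '[-1,0,0,0,-0.0348,0,0.1714,-1,0,0,0,0,0,0,-1,0,0,0,0,0,0]'

```text
t: 11.08
eef_pos: [0.4871, 0.1524, 0.1609]
tool_rot: [0.002, 0.995, -0.023, 0.1]
contact_force: [-0.1, -0.9, -1.9]
gripper_width: 0.56
```

```bash
python3 - <<'E'
from h import *
o,M=rep(); print(o['gripper_width'],M.round(3).tolist())
t=np.array([.4907,.0773,.10]);print((M.T@(t-o['eef_pos'])*1e3).round(1), (M.T@[0,0,-41.5]).round(1))
w=snap('wrist','w5'); b=snap('side','d5')
c=cv2.resize(b[130:270,210:350],(420,420),interpolation=cv2.INTER_CUBIC)
cv2.imwrite('pics/c5.png',cv2.resize(np.hstack([w,c]),(800,343)))
E
```

```text
t 11.075 tcp [0.4871 0.1524 0.1609] z [ 0.199 -0.009 -0.98 ] y [-0.046 -0.999 -0.   ] F [-0.1 -0.9 -1.9]
corner base -79.5 4.0 87.2 q [-0.89  0.27  0.47  2.19 -0.05  0.54 -2.02]
0.5597384776908982 [[0.979, -0.046, 0.199], [-0.045, -0.999, -0.009], [0.199, -0.0, -0.98]]
[-5.2 74.9 61.1] [-8.3  0.  40.7]
```

View pics/c5.png

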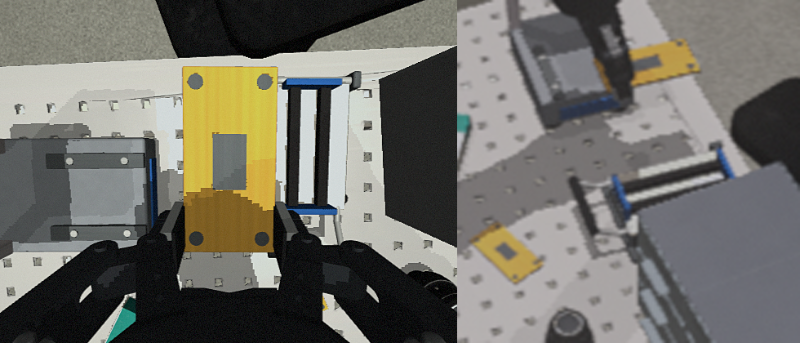

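The plate is held level (corners in the view at (182,67), (280,67), (278,252) and (183,252)). The tray is visible beside it with ribs at columns ≈293 and 322, and inner stop faces at rows ≈84 and 206.

```bash
python3 - <<'E'
from h import *
k=1/.8163
for n,u,v,z in[('stopRearL',283,84,.056),('stopRearR',342,83,.056),('stopFrL',285,206,.056),('stopFrR',338,207,.056),('rib1 rear',295,86,.047),('rib1 fr',293,204,.047),('rib2 rear',323,86,.047),('rib2 fr',321,204,.047),('cab',380,80,.1),('cab',380,180,.1),('cab',380,80,.15)]:
    print(n,px('w5',u*k,v*k,z).round(4))
Z=.1609-.0115+.005
for p in[(182,67),(280,67),(183,252),(278,252)]: print('pl',px('w5',p[0]*k,p[1]*k,Z).round(4))
E
```

```text
stopRearL [0.5839 0.0998 0.056 ]
stopRearR [0.5825 0.0472 0.056 ]
stopFrL [0.4731 0.1009 0.056 ]
stopFrR [0.47   0.0517 0.056 ]
rib1 rear [0.5836 0.0868 0.047 ]
rib1 fr [0.4725 0.0913 0.047 ]
rib2 rear [0.5824 0.0609 0.047 ]
rib2 fr [0.4713 0.0643 0.047 ]
cab [0.5742 0.0387 0.1   ]
cab [0.5008 0.0383 0.1   ]
cab [0.5635 0.0675 0.15  ]
pl [0.5737 0.1732 0.1544]
pl [0.5715 0.1221 0.1544]
pl [0.4743 0.1785 0.1544]
pl [0.472  0.126  0.1544]
```

```bash
python3 - <<'E'
from h import *
k=1/.8163
print(px('w5',380*k,80*k,0),px('w5',380*k,180*k,0))
print(px('w0',305*.7,268*.7,0),px('w0',130*.7,275*.7,0))
for z in(.08,.1,.12,.14,.16): print(z,px('w0',255*.7,330*.7,z).round(3),px('w0',0,342*.7,z).round(3))
M=quat(bot.get_obs()).as_matrix(); print((M.T@[4.4,-74.9,-50]).round(1),(M.T@[0,0,-49.4]).round(1),(M.T@[0,0,-3]).round(2))
E
```

```text
[ 0.59564214 -0.01897543  0.        ] [ 0.48447633 -0.0195043   0.        ]
[ 0.59378687 -0.01824577  0.        ] [ 0.4453849  -0.02465893  0.        ]
0.08 [ 0.574 -0.043  0.08 ] [ 0.396 -0.052  0.08 ]
0.1 [ 0.581 -0.035  0.1  ] [ 0.415 -0.044  0.1  ]
0.12 [ 0.588 -0.027  0.12 ] [ 0.434 -0.035  0.12 ]
0.14 [ 0.595 -0.02   0.14 ] [ 0.453 -0.027  0.14 ]
0.16 [ 0.601 -0.012  0.16 ] [ 0.472 -0.019  0.16 ]
[-2.1 74.6 50.6] [-9.8  0.  48.4] [-0.6   0.    2.94]
```

Call:
drive_tool --series '[-1,-1,37.3,0,0,0,0,-1,-1.1,37.3,25.3,0,0,0,-1,0,0,25.3,0,0,0,-1,-4.9,0,24.2,0,0,0,-1,-2.9,0,14.2,0,0,0,-1,-1.4,0,7,0,0,0,-1,0,0,0,0,0,0,-1,0,0,0,0,0,0]'

```text
t: 12.18
eef_pos: [0.492, 0.0776, 0.0648]
tool_rot: [0.002, 0.995, -0.024, 0.101]
contact_force: [0.0, -0.3, -0.6]
gripper_width: 0.565
```

```bash
python3 - <<'E'
from h import *
o,M=rep(); t=np.array([.4871+.0044,.1524-.0749,.0585]);print((t-o['eef_pos'])*1e3,(M.T@(t-o['eef_pos'])*1e3).round(1))
w=snap('wrist','w6'); b=snap('side','d6')
c=cv2.resize(b[170:260,240:330],(420,420),interpolation=cv2.INTER_CUBIC)
cv2.imwrite('pics/c6.png',cv2.resize(np.hstack([w,c]),(800,343)))
E
```

```text
t 12.175 tcp [0.492  0.0776 0.0648] z [ 0.2  -0.01 -0.98] y [-0.049 -0.999 -0.   ] F [ 0.  -0.3 -0.6]
corner base -154.0 -4.5 -8.9 q [-0.6   0.43  0.32  2.27 -0.23  0.28 -1.72]
[-0.48735437 -0.08869666 -6.34883362] [-1.7  0.1  6.1]
```

View pics/c6.png

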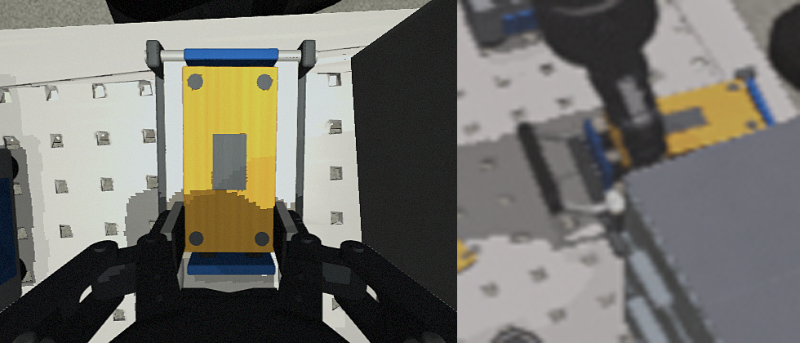

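```bash
python3 - <<'E'
from h import *
k=1/.8163
for n,u,v,z in[('rearstop in',231,66,.056),('rearplate',231,67.5,.0583),('frplate',231,252,.0583),('frstop out top',231,275,.056),('frstop in',231,262,.056),('rearstop out',231,48,.056),('plL',183,160,.0583),('plR',277.5,160,.0583),('stopL',184,57,.056),('stopR',278,57,.056),('stopFL',188,265,.056),('stopFR',275,265,.056)]: print(n,px('w6',u*k,v*k,z).round(4))
E
```

```text
rearstop in [0.5787 0.0725 0.056 ]
rearplate [0.5772 0.0726 0.0583]
frplate [0.4781 0.0772 0.0583]
frstop out top [0.4636 0.0778 0.056 ]
frstop in [0.4713 0.0775 0.056 ]
rearstop out [0.5879 0.072  0.056 ]
plL [0.5302 0.1005 0.0583]
plR [0.5278 0.0498 0.0583]
stopL [0.5845 0.0971 0.056 ]
stopR [0.5821 0.0474 0.056 ]
stopFL [0.4707 0.1018 0.056 ]
stopFR [0.4683 0.0527 0.056 ]
```

Call:
drive_tool --series '[-1,-1.6,0,3,0,0,0,-1,-0.8,0,3,0,0,0,-1,0,0,0,0,0,0,-1,0,0,0,0,0,0]'

```text
t: 12.78
eef_pos: [0.4904, 0.0776, 0.0585]
tool_rot: [0.002, 0.995, -0.025, 0.1]
contact_force: [-6.8, 0.3, 15.2]
gripper_width: 0.566
```

```bash
python3 - <<'E'
from h import *
o,M=rep();print((M.T@[0,0,60]).round(2))
E
```

```text
t 12.775 tcp [0.4904 0.0776 0.0585] z [ 0.199 -0.009 -0.98 ] y [-0.049 -0.999 -0.001] F [-6.8  0.3 15.2]
corner base -154.0 -2.9 -15.2 q [-0.59  0.44  0.31  2.27 -0.24  0.26 -1.71]
[ 1.197e+01 -3.000e-02 -5.879e+01]
```

Call:
drive_tool --series '[-1,0.1,0,-0.6,0,0,0,-1,0,0,0,0,0,0,0.3,0,0,0,0,0,0,0.6,0,0,0,0,0,0,0.6,0,0,0,0,0,0,0.6,2,0,-9.8,0,0,0,0.6,6,0,-29.4,0,0,0,0.6,8,0,-39,0,0,0,0.6,8,0,-39,0,0,0,0.6,0,0,0,0,0,0]'

```text
t: 14.02
eef_pos: [0.4924, 0.0781, 0.1814]
tool_rot: [0.001, 0.994, -0.025, 0.103]
contact_force: [-0.2, -0.3, -0.1]
gripper_width: 0.799
```

```bash
python3 - <<'E'
from h import *
o,M=rep()
w=snap('wrist','w7'); b=snap('side','d7')
c=cv2.resize(b[170:260,240:330],(420,420),interpolation=cv2.INTER_CUBIC)
cv2.imwrite('pics/c7.png',cv2.resize(np.hstack([w,c]),(800,343)))
print(M.round(3).tolist())
E
```

```text
t 14.025 tcp [0.4924 0.0781 0.1814] z [ 0.204 -0.007 -0.979] y [-0.049 -0.999 -0.003] F [-0.2 -0.3 -0.1]
corner base -153.4 -5.0 107.6 q [-0.78  0.2   0.52  2.2  -0.07  0.56 -1.85]
[[0.978, -0.049, 0.204], [-0.049, -0.999, -0.007], [0.205, -0.003, -0.979]]
```

View pics/c7.png

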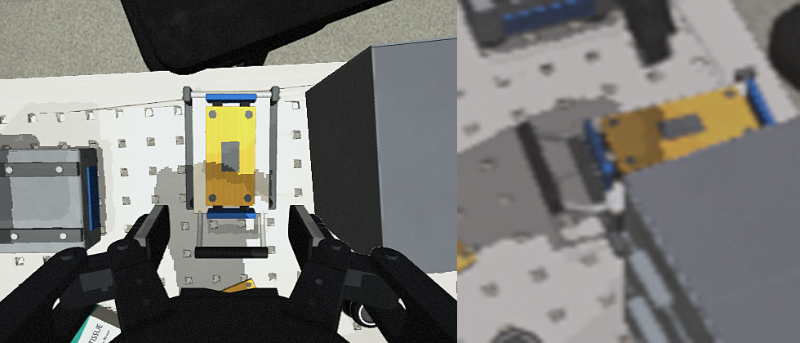

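The plate lies flat on the ribs between the stops, centred, and the handle bar runs from view (195,253) to (267,253). I'll straighten the tool and turn the jaws along the tray's x.

Call:
drive_tool --series '[0.2,0,0,-5,0,-0.103,0,0.2,0,0,0,0,-0.103,0,0.2,0,0,0,0,0,-0.175,0.2,0,0,0,0,0,-0.175,0.2,0,0,0,0,0,-0.175,0.2,0,0,0,0,0,-0.175,0.2,0,0,0,0,0,-0.175,0.2,0,0,0,0,0,-0.175,0.2,0,0,0,0,0,-0.175,0.2,0,0,0,0,0,-0.175,0.2,0,0,0,0,0,-0.175,0.2,0,0,0,0,0,0]'

```text
t: 15.62
eef_pos: [0.4886, 0.0771, 0.1817]
tool_rot: [-0.003, 0.724, 0.69, -0.003]
contact_force: [-0.5, -0.3, -0.5]
gripper_width: 0.597
```

```bash
python3 - <<'E'
from h import *
o,M=rep();k=1/.8163
A=px('w7',195*k,253*k,.0485);B=px('w7',267*k,253*k,.0485);print(A.round(4),B.round(4))
for n,u,v,z in[('plF',231,209,.052),('plR',231,107,.052),('stopF out',231,218,.056),('stopR out',231,94,.056)]:print(n,px('w7',u*k,v*k,z).round(4))
H=(A+B)/2;print(H.round(4))
for z in(.11,.054): t=np.array([*H[:2],z]);print((M.T@(t-o['eef_pos'])*1e3).round(1))
# detect dark bar directly
w=cv2.imread('pics/w7.png');g=w.max(2)
print([int(np.mean(np.where(g[295:325,c]<60)[0]))+295 for c in(250,270,290,310)],[ (np.where(g[295:325,c]<60)[0][[0,-1]]+295).tolist() for c in(260,300)])
E
```

```text
t 15.625 tcp [0.4886 0.0771 0.1817] z [-0.008 -0.    -1.   ] y [ 0.999 -0.047 -0.008] F [-0.5 -0.3 -0.5]
corner base -165.6 -7.3 109.7 q [-0.42  0.27  0.17  2.05 -0.06  0.83 -0.27]
[0.4264 0.1174 0.0485] [0.4229 0.0417 0.0485]
plF [0.4725 0.0773 0.052 ]
plR [0.5753 0.0725 0.052 ]
stopF out [0.4642 0.0777 0.056 ]
stopR out [0.5872 0.0719 0.056 ]
[0.4246 0.0795 0.0485]
[ -0.6 -63.5  72.2]
[ -0.5 -63.  128.2]
[308, 308, 308, 308] [[302, 315], [302, 315]]
```

Call:
drive_tool --series '[-0.2,-0.5,-31,0,0,0.008,0,-0.2,0,-31,22,0,0,0,-0.2,0,0,40,0,0,0,-0.2,0,0,30,0,0,0,-0.2,0,0,0,0,0,0,-0.2,0,0,0,0,0,0]'

```text
t: 16.38
eef_pos: [0.4274, 0.0805, 0.0918]
tool_rot: [-0.005, 0.724, 0.69, 0.001]
contact_force: [-0.8, 0.7, 0.9]
gripper_width: 0.4
```

```bash
python3 - <<'E'
from h import *
o,M=rep();t=np.array([.426,.0795,.054]);print((M.T@(t-o['eef_pos'])*1e3).round(1),o['gripper_width'])
w=snap('wrist','w8'); b=snap('side','d8')
c=cv2.resize(b[170:260,220:310],(420,420),interpolation=cv2.INTER_CUBIC)
cv2.imwrite('pics/c8.png',cv2.resize(np.hstack([w,c]),(800,343)))
E
```

```text
t 16.375 tcp [0.4274 0.0805 0.0918] z [-0.005  0.008 -1.   ] y [ 0.999 -0.047 -0.006] F [-0.8  0.7  0.9]
corner base -164.9 53.9 19.7 q [-0.43  0.34  0.13  2.25 -0.1   0.56 -0.27]
[-1.4 -1.2 37.8] 0.40004407302900774
```

Call:
drive_tool --series '[-0.2,-0.5,-1.2,19,0,0,0,-0.2,0,0,18.8,0,0,0,-0.2,0,0,0,0,0,0,-0.2,0,0,0,0,0,0,-0.6,0,0,0,0,0,0,-1,0,0,0,0,0,0,-1,0,0,0,0,0,0,-1,0,0,0,0,0,0,-1,0,0,0,0,0,0]' --force 40

```text
t: 17.6
eef_pos: [0.4265, 0.0806, 0.0543]
tool_rot: [-0.004, 0.723, 0.691, 0.002]
contact_force: [-0.1, -0.3, 7.4]
gripper_width: 0.12
```

```bash
python3 - <<'E'
from h import *
o,M=rep();print(o['gripper_width'],o['gripper_width']*85,o['torque'].round(2))
r=np.hypot(165,16);a=np.arctan2(16,165);ph=np.radians(np.linspace(0,30,12))
yaw=-.045;X=-r*np.cos(a+ph);Z=r*np.sin(a+ph)
P=np.c_[X*np.cos(yaw),X*np.sin(yaw),Z]@M
print(np.diff(P,axis=0).round(1).tolist())
E
```

```text
t 17.6 tcp [0.4265 0.0806 0.0543] z [-0.003  0.009 -1.   ] y [ 0.999 -0.045 -0.004] F [-0.1 -0.3  7.4]
corner base -164.9 54.7 -17.8 q [-0.42  0.42  0.11  2.27 -0.12  0.46 -0.25]
0.1199540819958186 10.19609696964458 [-0.09  0.04  0.  ]
[[0.1, 0.9, -7.8], [0.1, 1.3, -7.8], [0.1, 1.7, -7.7], [0.1, 2.0, -7.6], [0.1, 2.4, -7.5], [0.1, 2.7, -7.4], [0.1, 3.1, -7.3], [0.1, 3.4, -7.1], [0.1, 3.8, -6.9], [0.1, 4.1, -6.7], [0.1, 4.4, -6.5]]
```

Call:
drive_tool --series '[-1,0,0.4,-3.9,0,0,0,-1,0,0.5,-3.9,0,0,0,-1,0,0.6,-3.9,0,0,0,-1,0,0.7,-3.9,0,0,0,-1,0,0.8,-3.9,0,0,0,-1,0,0.9,-3.8,0,0,0,-1,0,1,-3.8,0,0,0,-1,0,1,-3.8,0,0,0,-1,0.1,1.2,-3.8,0,0,0,-1,0.1,1.2,-3.7,0,0,0,-1,0.1,1.3,-3.7,0,0,0,-1,0.1,1.4,-3.7,0,0,0]'

```text
t: 19.1
eef_pos: [0.4368, 0.08, 0.0994]
tool_rot: [-0.005, 0.723, 0.691, 0.001]
contact_force: [5.6, 1.8, -5.7]
gripper_width: 0.12
```

Call:
drive_tool --series '[-1,0,1.5,-3.7,0,0,0,-1,0,1.6,-3.6,0,0,0,-1,0.1,1.7,-3.6,0,0,0,-1,0.1,1.7,-3.5,0,0,0,-1,0.1,1.9,-3.5,0,0,0,-1,0.1,1.9,-3.4,0,0,0,-1,0.1,2,-3.4,0,0,0,-1,0.1,2.1,-3.3,0,0,0,-1,0.1,2.2,-3.3,0,0,0,-1,0.1,2.2,-3.2,0,0,0,-1,0,0,0,0,0,0,-1,0,0,0,0,0,0]'

```text
t: 20.6
eef_pos: [0.454, 0.0792, 0.1335]
tool_rot: [-0.006, 0.723, 0.691, -0.001]
contact_force: [-7.4, 2.4, 3.3]
gripper_width: 0.117
```

```bash
python3 - <<'E'
from h import *
o,M=rep();d=o['eef_pos']-[.4265,.0806,.0543];print(d*1e3,o['gripper_width'],o['torque'].round(2))
a=np.arctan2(16,165);r=np.hypot(165,16)
print('angle from z',np.degrees(np.arcsin((d[2]*1e3+16)/r)-a),'from x',np.degrees(np.arccos((165-np.hypot(d[0],d[1])*1e3)/r)-a))
snap('wrist','w9');snap('side','d9');snap('scene','s9')
E
```

```text
t 20.6 tcp [0.454  0.0792 0.1335] z [-0.009  0.007 -1.   ] y [ 0.999 -0.045 -0.01 ] F [-7.4  2.4  3.3]
corner base -165.0 27.4 61.4 q [-0.43  0.3   0.15  2.16 -0.08  0.69 -0.27]
[27.45656255 -1.41147023 79.20187477] 0.11669048568019838 [ 0.42  1.67 -0.06]
angle from z 29.511101197873703 from x 28.415378051453747
```

Call:
drive_tool --series '[-1,0,0.6,-1,0,0,0,-1,0,0,0,0,0,0,-1,0,0,0,0,0,0,-1,0,0,0,0,0,0,-1,0,0,0,0,0,0,-1,0,0,0,0,0,0,-1,0,0,0,0,0,0,-1,0,0,0,0,0,0,-1,0,0,0,0,0,0,-1,0,0,0,0,0,0,-1,0,0,0,0,0,0,-1,0,0,0,0,0,0]'

```text
t: 22.25
eef_pos: [0.4546, 0.0792, 0.1344]
tool_rot: [-0.006, 0.723, 0.691, -0.001]
contact_force: [-6.6, 2.2, 1.7]
gripper_width: 0.121
```

Call:
drive_tool --series '[-1,0,0,0,0,0,0,-1,0,0,0,0,0,0,-1,0,0,0,0,0,0,-1,0,0,0,0,0,0,-1,0,0,0,0,0,0,-1,0,0,0,0,0,0,-1,0,0,0,0,0,0,-1,0,0,0,0,0,0]'

```text
t: 23.25
eef_pos: [0.4546, 0.0791, 0.1344]
tool_rot: [-0.006, 0.723, 0.691, -0.001]
contact_force: [-6.1, 2.7, 2.1]
gripper_width: 0.123
```

Call:
drive_tool --series '[-1,0,-2.8,4.2,0,0,0,-1,0,-2.2,3.3,0,0,0,-1,-0.1,-2.1,3.3,0,0,0,-1,-0.1,-2,3.4,0,0,0,-1,-0.1,-1.9,3.4,0,0,0,-1,-0.1,-1.9,3.5,0,0,0,-1,-0.1,-1.7,3.5,0,0,0,-1,-0.1,-1.7,3.6,0,0,0,-1,-0.1,-1.6,3.6,0,0,0,-1,-0.1,-1.5,3.7,0,0,0,-1,-0.1,-1.4,3.7,0,0,0,-1,-0.1,-1.3,3.7,0,0,0]'

```text
t: 24.75
eef_pos: [0.4342, 0.0801, 0.092]
tool_rot: [-0.005, 0.723, 0.691, 0.001]
contact_force: [-3.1, 3.6, 0.4]
gripper_width: 0.122
```

```bash
python3 - <<'E'
from h import *
o,M=rep();d=o['eef_pos']-[.4265,.0806,.0543];print((d*1e3).round(1),o['gripper_width'],o['torque'].round(2))
r=np.hypot(165,16);a=np.arctan2(16,165)
p0=np.arcsin((d[2]*1e3+16)/r)-a;print(np.degrees(p0))
ph=np.linspace(p0,0,12);yaw=-.045;X=-r*np.cos(a+ph);Z=r*np.sin(a+ph)
P=np.c_[X*np.cos(yaw),X*np.sin(yaw),Z]@M
print(np.diff(P,axis=0).round(1).tolist(),(M.T@(-d*1e3)).round(1))
E
```

```text
t 24.75 tcp [0.4342 0.0801 0.092 ] z [-0.005  0.008 -1.   ] y [ 0.999 -0.045 -0.005] F [-3.1  3.6  0.4]
corner base -165.0 47.1 19.9 q [-0.43  0.35  0.13  2.24 -0.1   0.56 -0.26]
[ 7.7 -0.5 37.7] 0.12152888497318172 [ 0.7   0.4  -0.04]
13.35812896840614
[[-0.0, -1.1, 3.3], [-0.0, -1.0, 3.4], [-0.0, -0.9, 3.4], [-0.0, -0.9, 3.4], [-0.0, -0.8, 3.4], [-0.0, -0.7, 3.4], [-0.0, -0.7, 3.5], [-0.0, -0.6, 3.5], [-0.0, -0.5, 3.5], [-0.0, -0.4, 3.5], [-0.0, -0.4, 3.5]] [-0.1 -7.5 37.7]
```

Next I'll lower the last 37.7 mm, settle, and check the contact.

Call:
drive_tool --series '[-1,0,-1.1,3.4,0,0,0,-1,0,-1,3.4,0,0,0,-1,0,-0.9,3.4,0,0,0,-1,0,-0.9,3.4,0,0,0,-1,0,-0.8,3.4,0,0,0,-1,0,-0.7,3.4,0,0,0,-1,0,-0.6,3.5,0,0,0,-1,0,-0.5,3.5,0,0,0,-1,0,-0.4,3.5,0,0,0,-1,0,-0.3,3.4,0,0,0,-1,0,-0.3,3.4,0,0,0,-1,0,0,0,0,0,0]'

```text
t: 26.25
eef_pos: [0.4266, 0.0805, 0.0544]
tool_rot: [-0.005, 0.723, 0.691, 0.001]
contact_force: [-2.3, 2.3, 5.9]
gripper_width: 0.121
```

Call:
drive_tool --series '[-1,0,0,0,0,0,0,-1,0,0,0,0,0,0]'

```text
t: 26.5
eef_pos: [0.4266, 0.0805, 0.0544]
tool_rot: [-0.005, 0.723, 0.691, 0.001]
contact_force: [-2.2, 2.2, 6.1]
gripper_width: 0.119
```

Call:
drive_tool --series '[-1,0,0,0.7,0,0,0,-1,0,0,0,0,0,0]'

```text
t: 26.75
eef_pos: [0.4266, 0.0805, 0.0543]
tool_rot: [-0.005, 0.723, 0.691, 0.001]
contact_force: [-3.7, 1.3, 16.6]
gripper_width: 0.12
```

Call:
drive_tool --series '[-0.6,0,0,0,0,0,0,-0.25,0,0,0,0,0,0,-0.25,0,0,0,0,0,0,-0.25,0,0,-20,0,0,0,-0.25,0,0,-40,0,0,0,-0.25,0,0,-50,0,0,0,-0.25,0,0,-40,0,0,0,-0.25,-30,0,-20,0,0,0,-0.25,0,0,0,0,0,0,-0.25,0,0,0,0,0,0]'

```text
t: 28.0
eef_pos: [0.4256, 0.0494, 0.2228]
tool_rot: [-0.005, 0.723, 0.691, 0.001]
contact_force: [0.3, 0.1, -0.9]
gripper_width: 0.373
```

```bash
python3 - <<'E'
from h import *
o,M=rep()
w=snap('wrist','w10'); b=snap('side','d10')
c=cv2.resize(b[110:250,200:340],(420,420),interpolation=cv2.INTER_CUBIC)
cv2.imwrite('pics/c10.png',cv2.resize(np.hstack([w,c]),(800,343)))
E
```

```text
t 28.0 tcp [0.4256 0.0494 0.2228] z [-0.006  0.008 -1.   ] y [ 0.999 -0.045 -0.006] F [ 0.3  0.1 -0.9]
corner base -196.0 54.2 150.7 q [-0.44  0.1   0.19  2.16 -0.04  0.89 -0.26]
```

View pics/c10.png

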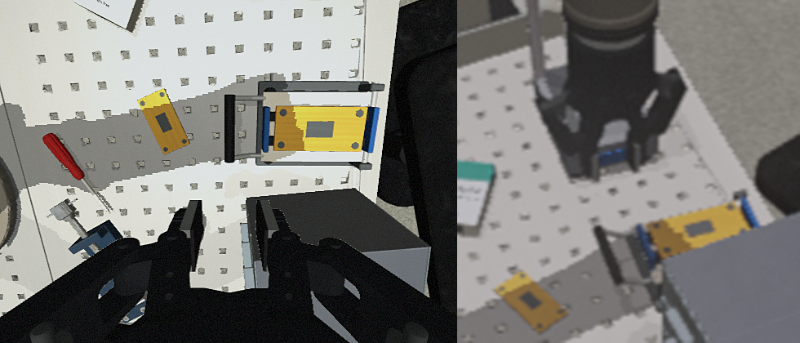

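The tray is down with the plate between its stops (view 273–368, 106–152). The handle is free and the gripper is clear. Handing in.

```bash
python3 -c "
from h import *
print(bot.hand_in())"
```

```text
the job is handed in; nothing more can be done
None
```

The whole job was done in the order asked and handed in at about 28 s of the 72 s allowed; no verdict was reported.

- **Slide:** I reached in under the head at about 43° and pulled the plate forward until it overhung the front edge by about 33 mm. No contact with the head showed in the wrist force.
- **Lift and place:** I pinched the overhanging part, lifted the plate away and laid it flat on the tray's ribs between the blue stops.
- **Raise and lower:** I lifted the tray by its handle to about 30° (29.5° worked out from the tool height, 28.4° from its horizontal travel). I held it for over 2.5 s, lowered it in small steps and let go.

**Last checks:**
- **Tray:** the handle was back at its starting height, and pressing down raised the contact force to about 17 N, so the tray is fully down.
- **Plate:** the final picture shows it lying straight between the stops.
- **Gripper and force:** the gripper was clear of everything with no contact force. The highest reading I saw was about 17 N.
- **Bystanders:** no move touched them, but the last picture does not show all of them, so I did not confirm each one by sight.

**Disagreements:** two estimates of the tray's middle differed by about 1.5 mm, so I placed the plate between them. The contact force when laying it down (15 N) could have been the fingertips on the tray floor, so I raised the gripper 0.6 mm before releasing.

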